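# Tart through the spring gate of the dusting station

### The job

A ringed tart stands in the lane in front of the cocoa-dusting station. Push the self-closing gate open with one finger and, while it is held open, slide the tart along the lane with the other finger until it stands against the end stop, then let the gate swing fully shut behind it. The gate must never touch the tart, the tart must stay flat on the floor of the lane (never lifted or tipped), and the things standing around must be left where they are.

Things in the scene. Friction and masses are not known exactly. Their poses are not given: they have to be found in the camera images.
- station: Fixed station on an aluminium plate 6 mm thick (x -125 to 205, y -150 to 140 mm). Origin: on the work surface, under the gate line at the lane's middle; x along the lane into the bay, y left, z up; x is within 0.3 rad of the robot's x. The tart's lane runs along y = 0 between two rails (inner faces y = +-23.5, 5 mm wide, tops 16 mm above the work surface, x -120 to 145; slippery).
- guard (a point): Top of the white front guard beside the lane, right of the gate (station x 0, y -35 mm). The guard, 6 mm thick, top 42 mm above the work surface, fences the bay: front at x = 0 (y -145 to -35 and 105 to 140 mm, the gate between), sides at y = 137 and -147 mm, rear at x = 202 mm.
- gate (a joint): Gate angle, rad: 0 shut (leaf across the lane), grows as its free edge swings into the bay (to station +x, counter-clockwise from above), to 1.6; it cannot open towards the robot. A damped spring shuts it in about half a second: 0.056 N m when shut, plus 0.08 N m per rad. Steel leaf 4 mm thick, 19 to 45 mm above the work surface: passes over the rails but not over the tart.
- gate_hinge (a point): The gate's vertical hinge axis, at the plate's top: station x 0, y 95 mm, left of the lane. A steel post 10 mm thick, top 46 mm above the work surface, stands at y 98 mm.
- gate_edge (a point): Middle of the leaf's free edge, 121 mm from the hinge, 32 mm above the work surface; at station y -26 mm when shut. Everything in the bay within 121 mm of the hinge is swept by the leaf; a tart at the end stop is clear of it.
- tart_mid (a point): Centre (half-way up) of the tart to push: a steel ring filled with dark tart, a solid upright cylinder 42 mm in diameter, 36 mm high, about 0.14 kg, standing on the plate in the lane in front of the gate.
- lane_end (a point): Where the tart's axis must end: lane centre line, at the plate's top, station x 125 mm; 21 mm before the face of the steel end stop, a block across the lane (60 mm wide, 12 mm thick, top 36 mm above the work surface).
- ring_mould: Bystander: empty steel ring 52 mm in diameter, 35 mm high, inside the bay to the right of the lane. Origin: centre of its underside.
- nozzle: Bystander: steel piping nozzle, a cone 28 mm wide and 42 mm high, on the plate in front of the right guard. Origin: centre of its underside.
- tart_b_mid (a point): Bystander: a tart like the other, on the cooling rack at the left. Its centre.
- tart_c_mid (a point): Bystander: a tart like the other, on the cooling rack at the left. Its centre.
- shaker: Bystander: cocoa jar 60 mm in diameter, 100 mm high, at the right. Origin: centre of its underside.
- bowl: Bystander: white bowl 120 mm in diameter, 55 mm high, at the right. Origin: centre of its underside.
- palette: Bystander: flat spatula 240 mm long, lying at the far right. Origin on its underside.

How it is judged:
By the outcome, as a careful person would: the job done as asked, in the order asked, and still so for the second after the job is handed in, with the robot touching nothing.
It also fails if it takes over 48 s, if anything falls off the work surface, if the arm or the gripper's body presses on something with over 40 N, if the wrist force passes 120 N, or if a joint passes its speed limit or range.

### The arm

A 6-joint arm with a two-finger parallel gripper is mounted at the origin on the work surface. World frame = base frame: x ahead of the robot, y to its left, z up, the work surface at z = 0. Lengths are in m, angles in degrees, forces in N, time in s.
With the tool pointing down it reaches from about 0.4 to 0.825 m from the base axis. Payload 7 kg.
Tool frame: the origin (TCP) lies midway between the tips of the shut fingers; the grasp point (between the pads) lies 19 mm behind it; z points along the fingers, x is the direction in which the jaws open and shut, and the axes are right-handed (so a half turn about z gives the same grasp; the last joint's range is limited). The gripper opens to 88 mm and grips with 3 to 60 N. Pads are 19 mm wide; open, the fingers measure 130 mm over their backs; the gripper's body (78 mm by 193 mm) begins 47 mm behind the grasp point.
Start: joints at [-56.03, 20.546, 0.682, 0, -70.136, -16.507], TCP at [0.203, -0.644, 0.227] pointing down, gripper open.
Joint ranges: [-176.03, 176.03], [-82.01, 121.73], [-58.28, 71.71], [-173.87, 95.51], [-174.79, -0.11], [-173.66, 173.66]. Speed limits (degrees/s): [136.94, 136.94, 172.46, 180, 180, 180].

### API

Orientations are given as [roll, pitch, yaw] about the fixed x, y, z axes, in that order (R = Rz(yaw) Ry(pitch) Rx(roll)).
In Python, from plant import ctrl, vision, nets gives the robot as it stands.
- The arm moves only by the shell command python3 -m jog 'ROWS'. ROWS is text: rows parted by semicolons, each of 7 numbers parted by spaces: the turn, a rotation vector about the tool's x, y, z in units of 0.1 rad (1.0 is 0.1 rad), then the shift along the tool's x, y, z in units of 4 cm (1.0 is 4 cm), then the opening, from -1 (shut) to 1 (fully open). In form: rx ry rz x y z jaw; .... A call has 1 to 8 rows; each row shifts and turns the commanded pose from where the row before left it, along the tool's axes as they then stand; what a row does not reach is not made up. A row lasts 1/8 s, in which the tool goes at most 62.5 mm and 10.7 degrees, less where a joint would pass 70% of its speed; a pose out of reach is approached as far as the arm can. A call with a number of a shift or a turn outside -1 to 1 is refused whole. A call with a gripper value outside its range is refused whole. The fingers move at their own pace and stop on an object; the grip force is fixed at half the most. Time passes only in rows, so rows that do not move let the fingers close. It gives the time, the measured TCP pose, the force and the opening at its end, in the units of the state.
- ctrl.get_obs(): the state, without advancing time (a new reading comes with each control period).
- vision.snapshot(name): name is "scene" or "top" or "wrist"; returns (picture, depth): 420x560x3 uint8, red, green, blue; 420x560 float32, m along the optical axis (not along the pixel's ray), 0 where there is no reading.
- vision.camera_info(name): a dict with "camera_matrix" (3x3 intrinsics, pixels), "camera_from_world" (4x4, takes a point from world to camera coordinates); the wrist camera has in their place "tool_from_camera" (4x4, takes a point from camera to tool coordinates, whose origin is the TCP and whose axes are the tool frame's). Camera axes: x right, y down, z forward; pixel columns grow to the right and rows downward; lengths in m; the calibration is good to about 2 mm. A picture is of the moment at which its call begins: read the wrist's pose just before it. camera_info takes no time and is no camera call.
- ctrl.close_job(): hands the job in, once; it reports no verdict.
Trained networks look in the newest picture that a camera, given by its name, has taken for a name from the list of things; names that differ only in an ending like _2 or _b are one class to them, and where a whole thing is asked for, a point or a joint stands for the part that bears it (a point fixed in the world has none). Each returns a list of dicts, best first, with "score" (0 to 1); they miss things now and then, are a little off and sometimes report something else, mostly with a low value. They report only what shows in the picture. A call takes as long as a camera call.
- nets.boxes_of(target, camera): "location" ([x, y, z] in m, in world coordinates, good to about 4 mm: the middle of the surface that is visible of it).
The state is a dict: "clock": time; "joint_pos": joint angles; "qvel": joint speeds; "tau": joint torques, N m; "tool_pos": TCP position; "orientation": TCP orientation; "force": force on the tool from outside, world axes, zero at the start; "moment": the same for the moment, N m; "opening": finger opening in m.
Only numpy, scipy, OpenCV 4.12 (cv2) and the standard library are available. Lean on these libraries where they do the work, as an engineer would, in place of code of your own. Each camera call takes 0.05 s, during which the arm holds its last target.

## Working session

There is one attempt and no reset: what is moved stays moved. The work goes in short steps, Python scripts to look and compute and a shell command to move; the robot and the scene stay as the last step left them, time stands still between calls to the robot, and variables do not carry over. Pictures are saved under pics/ and viewed, and the job is handed in when it is done.

```bash
ls; mkdir -p pics
python3 - <<'E'
from plant import ctrl, vision, nets
import cv2,numpy as np
print(ctrl.get_obs())
for n in ["scene","top"]:
    p,d=vision.snapshot(n); cv2.imwrite(f"pics/{n}0.png",p[:,:,::-1]); np.save(f"pics/{n}0.npy",d)
    c=vision.camera_info(n); print(n,c)
for t in ["guard","gate_hinge","gate_edge","tart_mid","lane_end","ring_mould","nozzle","gate","station"]:
    print(t,[(round(r['score'],2),np.round(r['location'],4).tolist()) for r in nets.boxes_of(t,"top")[:3]])
E
```

```text
pics
{'clock': 0.0, 'joint_pos': array([-5.60303815e+01,  2.05905777e+01,  6.34087262e-01, -1.82596139e-02,
       -7.01362146e+01, -1.65078612e+01]), 'qvel': array([-0.00776799, -0.02318899, -0.03526935, -0.02525215,  0.04673102,
        0.05060757]), 'tau': array([ 4.92872332e-04, -5.82720244e+01,  2.93052399e+01,  6.99735001e+00,
        6.73428556e-03, -2.09383011e-04]), 'tool_pos': array([ 0.20237599, -0.64343963,  0.2256406 ]), 'orientation': array([-1.79990114e+02, -9.37615204e-02,  1.07455531e+02]), 'force': array([-0.36323979,  0.02963241,  0.29887468]), 'moment': array([0.05209064, 0.04321102, 0.02303611]), 'opening': 0.08764452834338302}
scene {'camera_matrix': array([[403.17648332,   0.        , 280.03604439],
       [  0.        , 403.17648332, 215.22660862],
       [  0.        ,   0.        ,   1.        ]]), 'camera_from_world': array([[-0.38266304,  0.92381858, -0.0113238 ,  0.2244738 ],
       [ 0.68153228,  0.27398596, -0.67856131, -0.32424756],
       [-0.62376499, -0.26737786, -0.73445648,  1.51955959],
       [ 0.        ,  0.        ,  0.        ,  1.        ]])}
top {'camera_matrix': array([[413.69584976,   0.        , 282.80448391],
       [  0.        , 413.69584976, 207.56311257],
       [  0.        ,   0.        ,   1.        ]]), 'camera_from_world': array([[ 0.01330583, -0.99990314,  0.00408222, -0.02738235],
       [-0.99312189, -0.01369032, -0.11628194,  0.53979895],
       [ 0.11632656, -0.00250691, -0.99320786,  1.23613539],
       [ 0.        ,  0.        ,  0.        ,  1.        ]])}
guard [(0.96, [0.5957, -0.0303, 0.0065])]
gate_hinge [(0.9, [0.5901, -0.0389, 0.0045])]
gate_edge [(0.64, [0.542, -0.0029, 0.0484])]
tart_mid [(0.67, [0.4906, -0.0444, 0.0413]), (0.29, [0.6259, -0.5244, 0.0007])]
lane_end [(0.61, [0.5946, -0.0389, 0.011])]
ring_mould []
nozzle [(0.4, [0.4887, -0.1516, 0.0277])]
gate []
station [(0.72, [0.5873, -0.0355, 0.0041])]
```

View pics/top0.png

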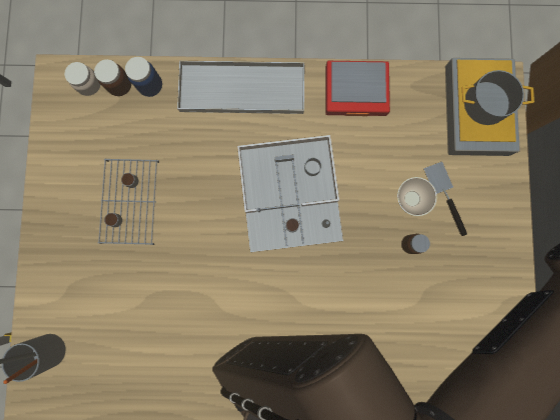

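View pics/scene0.png

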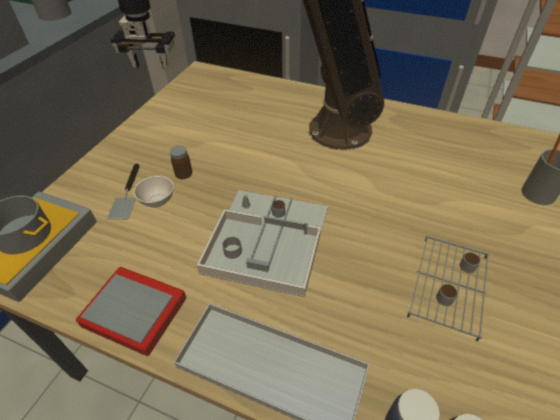

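Run:
```python
import cv2
p=cv2.imread("pics/top0.png")[125:260,225:355]
cv2.imwrite("pics/crop0.png",cv2.resize(p,None,fx=4.4,fy=4.4,interpolation=cv2.INTER_CUBIC))
```

```text
(no output)
```

View pics/crop0.png

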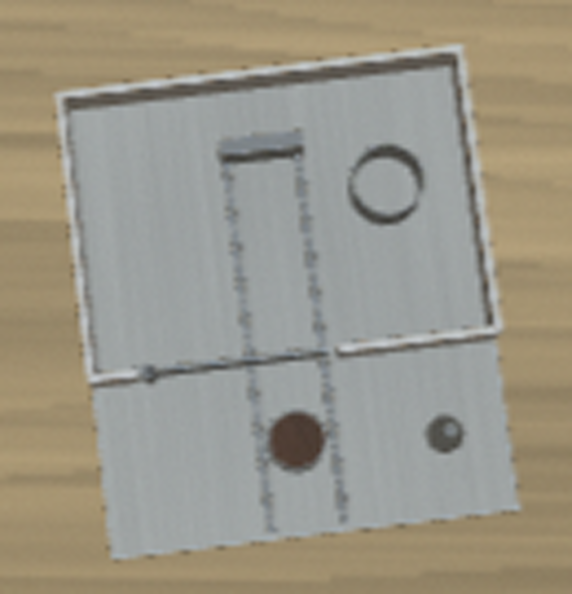

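```bash
cat > h.py <<'E'
import numpy as np, cv2
from scipy.optimize import least_squares
from scipy.spatial.transform import Rotation as R
def st2w(P,s):  # s=[x,y,yaw]
    P=np.atleast_2d(P); c,si=np.cos(s[2]),np.sin(s[2])
    return np.c_[s[0]+c*P[:,0]-si*P[:,1], s[1]+si*P[:,0]+c*P[:,1], P[:,2]]
def proj(W,K,T):
    C=W@T[:3,:3].T+T[:3,3]; q=C@K.T; return q[:,:2]/q[:,2:]
def unproj(uv,z,K,T):  # pixel to world at height z
    Ti=np.linalg.inv(T); r=Ti[:3,:3]@np.linalg.inv(K)@np.array([uv[0],uv[1],1.]); o=Ti[:3,3]
    return o+r*(z-o[2])/r[2]
def fit(P,uv,K,T,s0):
    f=lambda s:(proj(st2w(P,s),K,T)-uv).ravel()
    r=least_squares(f,s0,loss='soft_l1'); return r.x, f(r.x).reshape(-1,2)
def w2st(w,s):
    c,si=np.cos(s[2]),np.sin(s[2]); d=np.asarray(w)[:2]-s[:2]; return np.array([c*d[0]+si*d[1],-si*d[0]+c*d[1]])
E
python3 - <<'E'
from h import *
from plant import vision
i=vision.camera_info("top");K,T=i['camera_matrix'],i['camera_from_world']
P=np.array([[-125,140,6],[-125,-150,6],[205,140,42],[205,-150,42],[-3,-150,42],[-3,140,42],[-3,-35,42]])/1e3
uv=np.array([[112,558],[519,510],[57,93],[461,46],[500,331],[90,383],[337,356]])/4.4-0.4+[225,125]
s,e=fit(P,uv,K,T,[.57,-.05,.12]);print(s,np.degrees(s[2]),e.round(2).tolist())
w=unproj(np.array([297,440])/4.4-.4+[225,125],.042,K,T);print(w,w2st(w,s))
E
```

```text
[ 0.54613371 -0.04178871  0.13493183] 7.731024603075794 [[-0.33, 0.64], [0.18, 0.14], [-0.68, -0.34], [0.41, -0.61], [0.72, 0.54], [-0.73, 0.16], [0.34, -0.62]]
[ 0.48740743 -0.04884497  0.042     ] [-0.05914171  0.0009079 ]
```

```bash
python3 -m jog '0 0 0 .85 .8 0 1;0 0 0 .85 .8 0 1;0 0 0 .85 .8 0 1;0 0 0 .85 .8 0 1;0 0 0 .85 .8 0 1;0 0 0 .85 .8 0 1;0 0 0 .85 .8 0 1;0 0 0 .85 .8 0 1' ; python3 -m jog '0 0 0 .85 .8 0 1;0 0 0 .85 .8 0 1;0 0 0 .85 .8 0 1;0 0 0 .85 .8 0 1;0 0 0 .85 .8 0 1;0 0 0 .85 .8 0 1;0 0 0 0 0 0 1'; python3 -m jog '0 0 1 0 0 0 .5;0 0 1 0 0 0 .5;0 0 1 0 0 0 .5;0 0 1 0 0 0 .5;0 0 1 0 0 0 .5;0 0 1 0 0 0 .5;0 0 1 0 0 0 .5;0 0 1 0 0 0 .5'
python3 -m jog '0 0 1 0 0 0 .25;0 0 1 0 0 0 .25;0 0 .4 0 0 0 .25;0 0 0 0 0 0 .25;0 0 0 0 0 0 .25'
python3 - <<'E'
from plant import ctrl, vision, nets
import cv2,numpy as np
o=ctrl.get_obs(); print(o['tool_pos'],o['orientation'],o['opening'],o['clock'],o['joint_pos'])
for n in ["wrist","top","scene"]:
    p,d=vision.snapshot(n); cv2.imwrite(f"pics/{n}1.png",p[:,:,::-1]); np.save(f"pics/{n}1.npy",d)
i=vision.camera_info("wrist");print(i)
E
```

```text
clock: 1.55
tool_pos: [0.3656, -0.3063, 0.2269]
orientation: [180.0, 0.0, 107.5]
force: [1.0, -0.0, -0.4]
opening: 0.0875
clock: 2.42
tool_pos: [0.4882, -0.0531, 0.2266]
orientation: [180.0, -0.0, 107.7]
force: [-0.3, 0.2, -0.2]
opening: 0.0877
clock: 3.42
tool_pos: [0.4867, -0.0561, 0.2267]
orientation: [180.0, -0.0, 61.4]
force: [-0.2, -1.2, -0.2]
opening: 0.066
clock: 4.05
tool_pos: [0.4869, -0.0557, 0.2267]
orientation: [180.0, -0.0, 47.9]
force: [1.4, 0.2, -0.2]
opening: 0.0549
[ 0.48687348 -0.05570437  0.22665829] [ 1.79995138e+02 -8.81546171e-03  4.79070223e+01] 0.05486063778259599 4.05 [ 1.65136066e+01  2.88390837e+00 -2.19813678e+01 -4.87050323e-04
 -6.51246662e+01 -1.48606380e+02]
{'camera_matrix': array([[303.57852993,   0.        , 283.11387767],
       [  0.        , 303.57852993, 211.45215258],
       [  0.        ,   0.        ,   1.        ]]), 'tool_from_camera': array([[ 9.99999877e-01,  3.35675827e-04, -3.65581592e-04,
        -6.19239447e-04],
       [-2.14460226e-04,  9.56524901e-01,  2.91650591e-01,
        -7.80724969e-02],
       [ 4.47587949e-04, -2.91650476e-01,  9.56524856e-01,
        -1.56543786e-01],
       [ 0.00000000e+00,  0.00000000e+00,  0.00000000e+00,
         1.00000000e+00]])}
```

View pics/wrist1.png

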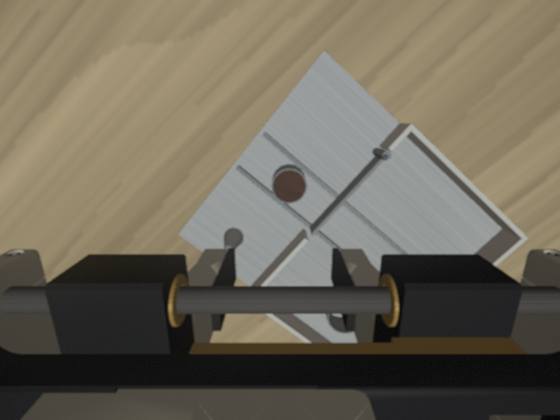

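View pics/scene1.png

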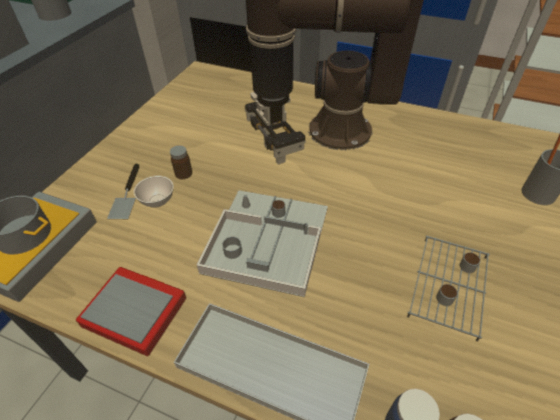

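Run:
```python
import cv2
p=cv2.imread("pics/wrist1.png")[40:260,170:540]
cv2.imwrite("pics/crop1.png",cv2.resize(p,None,fx=2.16,fy=2.16,interpolation=cv2.INTER_CUBIC))
```

```text
(no output)
```

View pics/crop1.png

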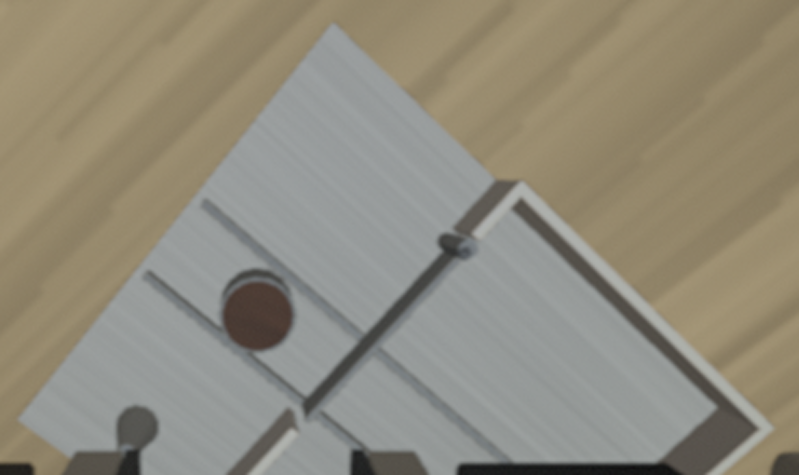

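```bash
cat >> h.py <<'E'
def wristT(pos,rpy,tfc):
    A=np.eye(4);A[:3,:3]=R.from_euler('xyz',rpy,degrees=True).as_matrix();A[:3,3]=pos
    return np.linalg.inv(A@tfc)
E
python3 - <<'E'
from h import *
from plant import vision,ctrl
i=vision.camera_info("wrist");K=i['camera_matrix'];o=ctrl.get_obs()
T=wristT(o['tool_pos'],o['orientation'],i['tool_from_camera'])
P=np.array([[-125,140,6],[-125,-150,6],[-3,140,42],[205,140,42],[-120,26,16],[-120,-26,16],[0,98,46]])/1e3
uv=np.array([[334,22],[20,420],[517,184],[772,428],[206,201],[147,272],[464,246]])/2.16-.25+[170,40]
s,e=fit(P,uv,K,T,[.57,-.05,.12]);print(s,np.degrees(s[2]),e.round(2).tolist())
w=unproj(np.array([258,315])/2.16-.25+[170,40],.042,K,T);print(w,w2st(w,s))
E
```

```text
[ 0.54639668 -0.04187515  0.1333397 ] 7.6398020135257845 [[-0.25, -0.88], [-2.44, 0.06], [2.74, -1.91], [2.36, 1.05], [-2.55, 0.03], [-2.36, 1.0], [2.31, 1.64]]
[ 0.48741964 -0.04751085  0.042     ] [-0.05920276  0.00225502]
```

```bash
cat > plan.py <<'E'
from h import *
S=np.array([.5463,-.0418,.1345]); SD=np.degrees(S[2])
def rect(c,phi,a=10.5,b=9.5):
    u=np.array([np.cos(phi),np.sin(phi)]);v=np.array([u[1],-u[0]])
    return np.array([c+i*a*u+j*b*v for i in(-1,1) for j in(-1,1)]),u
def hs(phi): return 10.5*abs(np.cos(phi))+9.5*abs(np.sin(phi))
def leaf(front,phi):
    C,_=rect(front,phi); th=0
    # sample edges
    pts=np.vstack([C]+[C[i]+(C[j]-C[i])*k/10 for i,j in((0,1),(1,3),(3,2),(2,0)) for k in range(1,10)])
    for p in pts:
        d=p-[0,95]; r=np.hypot(*d)
        if r<123 and d[1]<20: th=max(th,np.arctan2(d[0],-d[1])+np.arcsin(min(1,2/r)))
    return th
def segd(p,a,b):
    t=np.clip(np.dot(p-a,b-a)/np.dot(b-a,b-a),0,1);return np.hypot(*(p-a-t*(b-a)))
def info(t,phid,D,ry=0.,gap=0.):
    phi=np.radians(phid);r=np.array([t-21-hs(phi)-gap,ry]);u=np.array([np.cos(phi),np.sin(phi)])
    f=r+D*u;th=leaf(f,phi);hinge=np.array([0,95.]);e=hinge+121*np.array([np.sin(th),-np.cos(th)])
    ct=segd(np.array([t,0.]),hinge,e)-23
    cr=min(segd(c,hinge,e) for c in rect(r,phi)[0])-2
    cp=min(np.hypot(*(c-[0,98])) for c in rect(f,phi)[0])
    return r,f,(r+f)/2,np.degrees(th),ct,cr,cp
def world(tcp): return st2w([[tcp[0]/1e3,tcp[1]/1e3,0]],S)[0][:2]
E
python3 - <<'E'
from plan import *
from scipy.interpolate import PchipInterpolator as I
ts=[-59,-30,0,40,80,127]
ph=I(ts,[25,33,46,68,83,95]);Df=I(ts,[109,104,97,86,78,76])
print('descent',world(info(-59,25,109,1.,28)[2]))
for t in list(range(-85,-59,5))+list(range(-59,128,6)):
    if t<-59: r=info(-59,25,109,1,-59-t);p,D=25,109
    else: p,D=float(ph(t)),float(Df(t));r=info(t,p,D,0.)
    print(t,round(p),round(D),*[np.round(x).tolist() for x in r])
E
```

```text
descent [ 0.47159152 -0.0276576 ]
-85 25 109 [-120.0, 1.0] [-21.0, 47.0] [-70.0, 24.0] 0.0 36.0 104.0 41.0
-80 25 109 [-115.0, 1.0] [-16.0, 47.0] [-65.0, 24.0] 0.0 36.0 99.0 39.0
-75 25 109 [-110.0, 1.0] [-11.0, 47.0] [-60.0, 24.0] 5.0 44.0 103.0 38.0
-70 25 109 [-105.0, 1.0] [-6.0, 47.0] [-55.0, 24.0] 11.0 53.0 106.0 38.0
-65 25 109 [-100.0, 1.0] [-1.0, 47.0] [-50.0, 24.0] 16.0 60.0 108.0 38.0
-60 25 109 [-95.0, 1.0] [4.0, 47.0] [-45.0, 24.0] 21.0 66.0 109.0 39.0
-59 25 109 [-94.0, 0.0] [5.0, 46.0] [-44.0, 23.0] 22.0 67.0 109.0 40.0
-53 26 108 [-88.0, 0.0] [9.0, 48.0] [-39.0, 24.0] 26.0 67.0 108.0 40.0
-47 28 107 [-82.0, 0.0] [13.0, 50.0] [-34.0, 25.0] 33.0 68.0 107.0 39.0
-41 30 106 [-76.0, 0.0] [17.0, 52.0] [-30.0, 26.0] 39.0 68.0 105.0 39.0
-35 31 105 [-70.0, 0.0] [20.0, 55.0] [-25.0, 27.0] 45.0 69.0 102.0 38.0
-29 33 104 [-64.0, 0.0] [23.0, 57.0] [-21.0, 29.0] 51.0 69.0 99.0 38.0
-23 36 103 [-58.0, 0.0] [25.0, 60.0] [-16.0, 30.0] 56.0 69.0 96.0 37.0
-17 38 101 [-52.0, 0.0] [28.0, 62.0] [-12.0, 31.0] 61.0 68.0 93.0 37.0
-11 41 100 [-46.0, 0.0] [29.0, 65.0] [-8.0, 33.0] 66.0 68.0 
[... 854 characters left out ...]
39.0] 86.0 68.0 79.0 44.0
73 81 79 [41.0, 0.0] [54.0, 78.0] [47.0, 39.0] 86.0 66.0 78.0 47.0
79 83 78 [47.0, 0.0] [57.0, 77.0] [52.0, 39.0] 85.0 65.0 78.0 50.0
85 85 78 [54.0, 0.0] [61.0, 77.0] [57.0, 39.0] 85.0 65.0 78.0 53.0
91 86 77 [60.0, 0.0] [65.0, 77.0] [62.0, 39.0] 85.0 64.0 77.0 57.0
97 88 77 [66.0, 0.0] [69.0, 77.0] [68.0, 38.0] 86.0 64.0 77.0 61.0
103 90 77 [72.0, 0.0] [73.0, 77.0] [73.0, 38.0] 86.0 64.0 76.0 65.0
109 91 76 [78.0, 0.0] [77.0, 76.0] [78.0, 38.0] 86.0 64.0 76.0 68.0
115 92 76 [84.0, 0.0] [81.0, 76.0] [82.0, 38.0] 86.0 64.0 76.0 72.0
121 94 76 [90.0, 0.0] [85.0, 76.0] [87.0, 38.0] 86.0 64.0 75.0 76.0
127 95 76 [96.0, 0.0] [89.0, 76.0] [92.0, 38.0] 86.0 65.0 75.0 80.0
```

```bash
python3 -m jog '0 0 .9 0 0 0 1;0 0 .9 0 0 0 1;0 0 .85 0 0 0 1;0 0 0 .06 -.8 0 1;0 0 0 0 0 .9 1;0 0 0 0 0 .9 1;0 0 0 0 0 .9 1;0 0 0 0 0 0 1'
python3 - <<'E'
from plan import *
from plant import ctrl, vision
o=ctrl.get_obs(); print(o['tool_pos'],o['orientation'],o['opening'],o['clock'],w2st(o['tool_pos'],S))
p,d=vision.snapshot("wrist"); cv2.imwrite("pics/wrist2.png",p[:,:,::-1])
E
```

```text
clock: 5.2
tool_pos: [0.47, -0.0276, 0.1166]
orientation: [-179.9, 0.3, 32.7]
force: [0.6, -0.3, 0.7]
opening: 0.0874
[ 0.46996519 -0.02764658  0.11662129] [-179.91762691    0.29250446   32.698954  ] 0.08740829432496156 5.2 [-0.07374749  0.0242617 ]
```

View pics/wrist2.png

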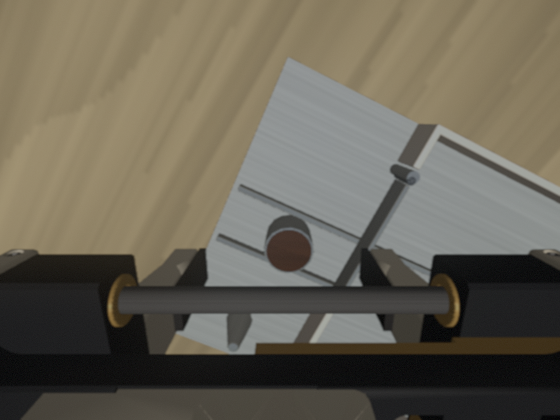

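```bash
python3 -m jog '0 0 0 0 0 .8 1;0 0 0 0 0 .8 1;0 0 0 0 0 .5 1;0 0 0 0 0 .2 1;0 0 0 0 0 .05 1;0 0 0 0 0 0 1'
cat > rows.py <<'E'
import sys
from plan import *
from scipy.interpolate import PchipInterpolator as I
from plant import ctrl
ts=[-59,-30,0,40,80,127]
ph=I(ts,[25,33,46,68,83,95]);Df=I(ts,[109,103,94,80,75,74])
def pose(t,ry=0):
    if t<-59: r=info(-59,25,109,ry,-59-t);p,D=25.,109.
    else: p,D=float(ph(t)),float(Df(t)); r=info(t,p,D,ry)
    return r[2],p,D,r[3]
if __name__=='__main__':
    o=ctrl.get_obs();tcp=w2st(o['tool_pos'],S)*1e3;yaw=o['orientation'][2]-SD
    print('now',tcp.round(1),round(yaw,1),o['tool_pos'][2].round(4),'F',o['force'].round(1),'op',round(o['opening'],4),o['clock'])
    ry=float(sys.argv[1])
    for t in map(float,sys.argv[2:]):
        q,p,D,th=pose(t,ry); d=q-tcp; a=np.radians(yaw)
        x=d@[np.cos(a),np.sin(a)];y=d@[np.sin(a),-np.cos(a)]
        print(t,'rz %.2f x %.2f y %.2f jaw %.2f'%(-np.radians(p-yaw)*10,x/40,y/40,(D-21)/44-1),'gate %.0f'%th,q.round(1),round(p,1))
        # row: turn and shift both from the start pose of the row
        tcp=q;yaw=p
E
python3 rows.py 1 -83 -76 -70 -65 -61
```

```text
clock: 6.0
tool_pos: [0.4726, -0.0269, 0.0256]
orientation: [180.0, -0.1, 32.7]
force: [-0.4, -0.2, 0.0]
opening: 0.0872
now [-71.   24.6] 25.0 0.0256 F [-0.4 -0.2  0. ] op 0.0872 6.0
-83.0 rz 0.00 x 0.06 y 0.04 jaw 1.00 gate 0 [-68.1  24. ] 25.0
-76.0 rz -0.00 x 0.16 y 0.07 jaw 1.00 gate 4 [-61.1  24. ] 25.0
-70.0 rz -0.00 x 0.14 y 0.06 jaw 1.00 gate 11 [-55.1  24. ] 25.0
-65.0 rz -0.00 x 0.11 y 0.05 jaw 1.00 gate 16 [-50.1  24. ] 25.0
-61.0 rz -0.00 x 0.09 y 0.04 jaw 1.00 gate 20 [-46.1  24. ] 25.0
```

```bash
python3 -m jog '0 0 0 .06 .04 .09 1;0 0 0 .16 .07 0 1;0 0 0 .14 .06 0 1;0 0 0 .11 .05 0 1;0 0 0 .07 .03 0 1;0 0 0 0 0 0 1'
python3 rows.py .5 -58
python3 - <<'E'
from plant import vision
import cv2
p,d=vision.snapshot("wrist"); cv2.imwrite("pics/wrist3.png",p[:,:,::-1])
p,d=vision.snapshot("scene"); cv2.imwrite("pics/scene3.png",cv2.resize(p[170:310,170:350,::-1],None,fx=4,fy=4,interpolation=cv2.INTER_CUBIC))
E
```

```text
clock: 6.75
tool_pos: [0.4954, -0.0239, 0.0208]
orientation: [-180.0, 0.0, 32.7]
force: [-1.1, 0.4, 0.9]
opening: 0.0877
now [-48.   24.6] 25.0 0.0208 F [-1.1  0.4  0.9] op 0.0877 6.75
-58.0 rz -0.04 x 0.10 y 0.07 jaw 1.00 gate 22 [-43.3  23.7] 25.2
```

View pics/wrist3.png

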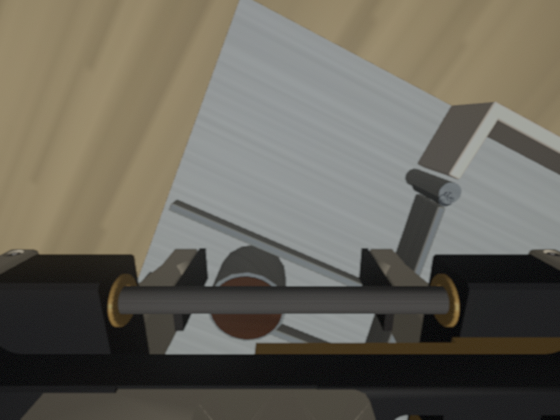

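View pics/scene3.png

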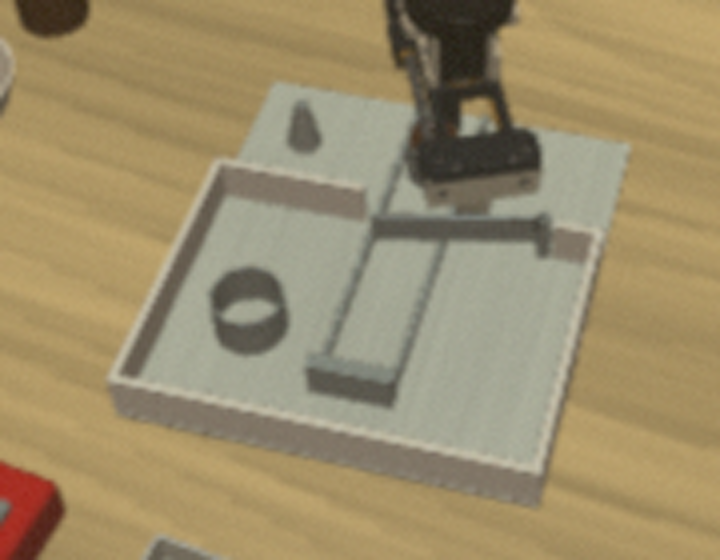

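```bash
python3 rows.py .5 -60 -56 -51 -46 -41 -36 -31 -26
```

```text
now [-48.3  24.5] 25.0 0.0209 F [-1.8  0.4 -0.1] op 0.0877 6.85
-60.0 rz -0.00 x 0.06 y 0.06 jaw 1.00 gate 21 [-45.1  23.5] 25.0
-56.0 rz -0.11 x 0.08 y 0.03 jaw 0.99 gate 24 [-41.7  24. ] 25.6
-51.0 rz -0.20 x 0.10 y 0.03 jaw 0.97 gate 28 [-37.6  24.7] 26.8
-46.0 rz -0.23 x 0.10 y 0.03 jaw 0.95 gate 34 [-33.7  25.6] 28.1
-41.0 rz -0.25 x 0.09 y 0.03 jaw 0.92 gate 38 [-29.9  26.5] 29.5
-36.0 rz -0.27 x 0.09 y 0.03 jaw 0.90 gate 43 [-26.2  27.4] 31.0
-31.0 rz -0.28 x 0.09 y 0.03 jaw 0.87 gate 48 [-22.5  28.4] 32.7
-26.0 rz -0.31 x 0.09 y 0.03 jaw 0.84 gate 52 [-19.   29.3] 34.4
```

```bash
python3 -m jog '0 0 0 .06 .06 0 1;0 0 -.11 .08 .03 0 .99;0 0 -.2 .1 .03 0 .97;0 0 -.23 .1 .03 0 .95;0 0 -.25 .09 .03 0 .92;0 0 -.27 .09 .03 0 .9'
python3 rows.py .5 -31 -26 -21 -16 -10 -4 2 8
python3 - <<'E'
from plant import vision
import cv2
for n,(a,b,c,d) in dict(top=(125,260,225,355),scene=(170,310,170,350)).items():
    p,_=vision.snapshot(n); cv2.imwrite(f"pics/{n}4.png",cv2.resize(p[a:b,c:d,::-1],None,fx=4,fy=4,interpolation=cv2.INTER_CUBIC))
E
```

```text
clock: 7.6
tool_pos: [0.5165, -0.02, 0.0209]
orientation: [-180.0, 0.1, 38.9]
force: [-2.8, -8.5, 3.1]
opening: 0.0833
now [-26.6  25.6] 31.2 0.0209 F [-2.8 -8.5  3.1] op 0.0833 7.6
-31.0 rz -0.26 x 0.12 y -0.01 jaw 0.87 gate 48 [-22.5  28.4] 32.7
-26.0 rz -0.31 x 0.09 y 0.03 jaw 0.84 gate 52 [-19.   29.3] 34.4
-21.0 rz -0.34 x 0.08 y 0.03 jaw 0.81 gate 56 [-15.6  30.3] 36.4
-16.0 rz -0.37 x 0.08 y 0.03 jaw 0.77 gate 60 [-12.4  31.4] 38.5
-10.0 rz -0.48 x 0.09 y 0.04 jaw 0.73 gate 64 [-8.6 32.5] 41.2
-4.0 rz -0.50 x 0.09 y 0.04 jaw 0.69 gate 68 [-4.9 33.6] 44.1
2.0 rz -0.51 x 0.08 y 0.05 jaw 0.64 gate 72 [-1.3 34.6] 47.0
8.0 rz -0.56 x 0.07 y 0.05 jaw 0.59 gate 75 [ 2.2 35.5] 50.2
```

View pics/scene4.png

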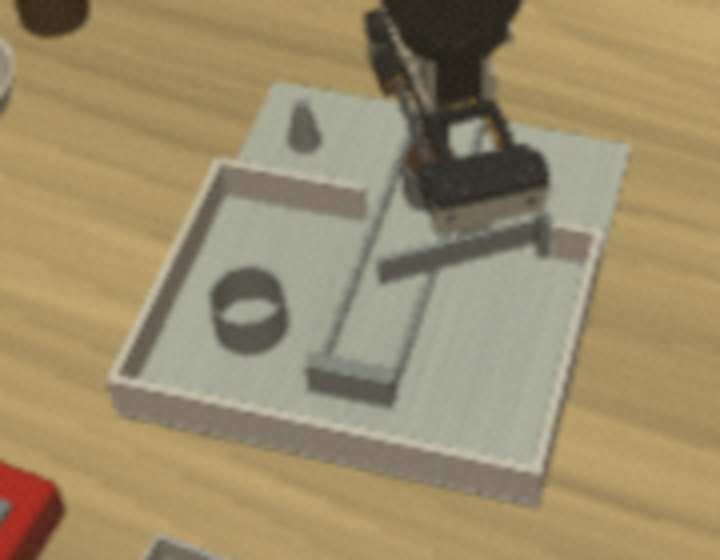

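View pics/top4.png

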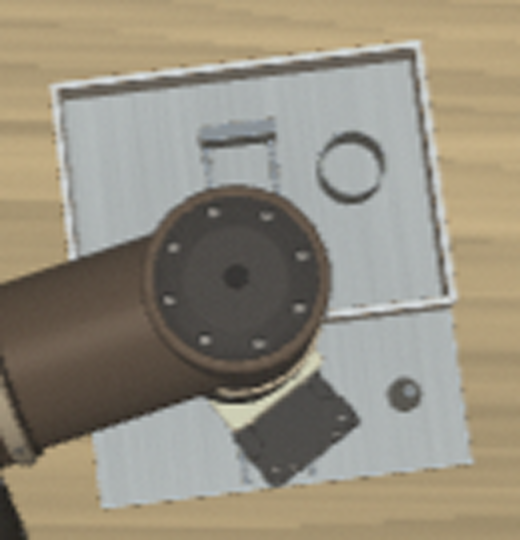

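```bash
python3 -m jog '0 0 0 0 0 0 .9;0 0 0 0 0 0 .9'; python3 rows.py .5 -35
python3 - <<'E'
from plant import vision,ctrl
import cv2
print(ctrl.get_obs()['moment'])
p,_=vision.snapshot("wrist"); cv2.imwrite("pics/wrist4.png",p[:,:,::-1])
E
```

```text
clock: 7.95
tool_pos: [0.5169, -0.0198, 0.0209]
orientation: [-180.0, 0.1, 38.8]
force: [-2.1, -6.0, 1.0]
opening: 0.083
now [-26.2  25.8] 31.1 0.0209 F [-2.1 -6.   1. ] op 0.083 7.95
-35.0 rz -0.04 x 0.04 y -0.03 jaw 0.89 gate 44 [-25.4  27.6] 31.4
[-2.20462711  0.71842444 -0.08121765]
```

View pics/wrist4.png

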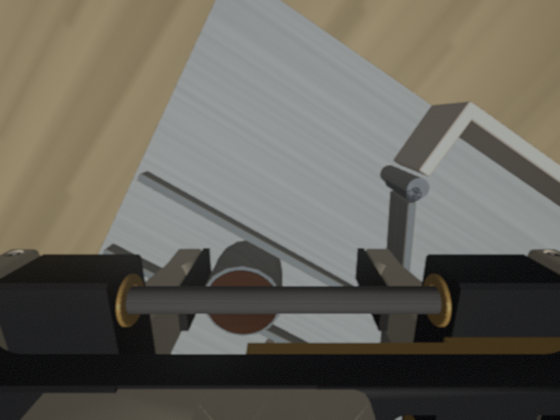

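Run:
```python
from plan import *
from plant import vision,ctrl
i=vision.camera_info("wrist");K=i['camera_matrix'];o=ctrl.get_obs()
T=wristT(o['tool_pos'],o['orientation'],i['tool_from_camera'])
for uv in [(244,302),(205,300),(283,300),(244,333)]:
    w=unproj(uv,.042,K,T);print(uv,(w2st(w,S)*1e3).round(1))
for st in [(-38,0),(-41,0)]:
    th=np.arange(0,6.3,.785)
    P=np.c_[st[0]+21*np.cos(th),st[1]+21*np.sin(th),th*0+42]/1e3
    print(st,proj(st2w(P,S),K,T).round().tolist())
tcp=w2st(o['tool_pos'],S)*1e3;a=np.radians(o['orientation'][2]-SD);D=o['opening']*1e3+21
r=tcp-D/2*np.array([np.cos(a),np.sin(a)]);print('rear',r,rect(r,a)[0].round(1).tolist())
```

```text
(244, 302) [-37.7   5. ]
(205, 300) [-55.3  -4.3]
(283, 300) [-21.2  16.4]
(244, 333) [-28.5 -11.6]
(-38, 0) [[274.0, 327.0], [278.0, 300.0], [259.0, 278.0], [227.0, 274.0], [202.0, 290.0], [200.0, 317.0], [220.0, 338.0], [250.0, 342.0], [274.0, 327.0]]
(-41, 0) [[269.0, 324.0], [273.0, 298.0], [254.0, 275.0], [222.0, 271.0], [197.0, 288.0], [195.0, 315.0], [215.0, 335.0], [245.0, 339.0], [269.0, 324.0]]
rear [-70.90632704  -1.16301139] [[-84.8, 1.5], [-75.0, -14.7], [-66.8, 12.4], [-57.0, -3.9]]
```

```bash
python3 rows.py -1 -40|tail -1;  echo; python3 rows.py 5 -40 -36 -32 -28 -24 -20
```

```text
-40.0 rz 0.23 x -0.07 y -0.02 jaw 0.92 gate 38 [-29.1  25.2] 29.8

now [-26.2  25.8] 31.1 0.0208 F [-1.9 -6.4  0.5] op 0.0833 8.0
-40.0 rz 0.23 x 0.01 y -0.15 jaw 0.92 gate 44 [-29.1  31.2] 29.8
-36.0 rz -0.22 x 0.07 y 0.02 jaw 0.90 gate 49 [-26.2  31.9] 31.0
-32.0 rz -0.23 x 0.07 y 0.02 jaw 0.87 gate 53 [-23.2  32.7] 32.3
-28.0 rz -0.24 x 0.07 y 0.02 jaw 0.85 gate 57 [-20.4  33.4] 33.7
-24.0 rz -0.26 x 0.07 y 0.02 jaw 0.83 gate 60 [-17.6  34.2] 35.2
-20.0 rz -0.28 x 0.07 y 0.02 jaw 0.80 gate 64 [-14.9  35. ] 36.8
```

```bash
python3 -m jog '0 0 .23 -.07 -.02 0 .9;0 0 0 .05 -.09 0 .9;0 0 0 0 0 0 .9'
python3 rows.py 5 -36 -32 -28 -24 -20
```

```text
clock: 8.38
tool_pos: [0.514, -0.0159, 0.021]
orientation: [180.0, -0.0, 37.5]
force: [-0.8, -3.9, -0.6]
opening: 0.0834
now [-28.5  30. ] 29.8 0.021 F [-0.8 -3.9 -0.6] op 0.0834 8.375
-36.0 rz -0.22 x 0.08 y -0.01 jaw 0.90 gate 49 [-26.2  31.9] 31.0
-32.0 rz -0.23 x 0.07 y 0.02 jaw 0.87 gate 53 [-23.2  32.7] 32.3
-28.0 rz -0.24 x 0.07 y 0.02 jaw 0.85 gate 57 [-20.4  33.4] 33.7
-24.0 rz -0.26 x 0.07 y 0.02 jaw 0.83 gate 60 [-17.6  34.2] 35.2
-20.0 rz -0.28 x 0.07 y 0.02 jaw 0.80 gate 64 [-14.9  35. ] 36.8
```

```bash
python3 -m jog '0 0 -.22 .08 0 0 .9;0 0 -.23 .07 .02 0 .87;0 0 -.24 .07 .02 0 .85;0 0 -.26 .07 .02 0 .83;0 0 -.28 .07 .02 0 .8;0 0 0 0 0 0 .8'
python3 rows.py 4 -16 -10 -4 2 8 14 20
python3 - <<'E'
from plan import *
from plant import vision,ctrl
i=vision.camera_info("wrist");K=i['camera_matrix'];o=ctrl.get_obs()
T=wristT(o['tool_pos'],o['orientation'],i['tool_from_camera'])
tcp=w2st(o['tool_pos'],S)*1e3;a=np.radians(o['orientation'][2]-SD);D=o['opening']*1e3+21
r=tcp-D/2*np.array([np.cos(a),np.sin(a)]);print('rear',r,rect(r,a)[0].round(1).tolist())
p,_=vision.snapshot("wrist");p=p[:,:,::-1].copy()
for st in [(-20,0),(-20,3)]:
    th=np.arange(0,6.3,.1);P=np.c_[st[0]+21*np.cos(th),st[1]+21*np.sin(th),th*0+42]/1e3
    cv2.polylines(p,[proj(st2w(P,S),K,T).round().astype(int)],True,(0,255,st[1]*80),1)
cv2.imwrite("pics/wrist5.png",p)
p,_=vision.snapshot("scene"); cv2.imwrite("pics/scene5.png",cv2.resize(p[170:310,170:350,::-1],None,fx=4,fy=4,interpolation=cv2.INTER_CUBIC))
E
```

```text
clock: 9.12
tool_pos: [0.5276, -0.0094, 0.0211]
orientation: [180.0, -0.0, 44.6]
force: [-0.3, -5.5, 0.7]
opening: 0.079
now [-14.2  34.6] 36.9 0.0211 F [-0.3 -5.5  0.7] op 0.079 9.125
-16.0 rz -0.29 x 0.04 y 0.02 jaw 0.77 gate 65 [-12.4  34.9] 38.5
-10.0 rz -0.48 x 0.09 y 0.04 jaw 0.73 gate 70 [-8.6 36. ] 41.2
-4.0 rz -0.50 x 0.09 y 0.04 jaw 0.69 gate 74 [-4.9 37.1] 44.1
2.0 rz -0.51 x 0.08 y 0.05 jaw 0.64 gate 78 [-1.3 38.1] 47.0
8.0 rz -0.56 x 0.07 y 0.05 jaw 0.59 gate 81 [ 2.2 39. ] 50.2
14.0 rz -0.60 x 0.07 y 0.05 jaw 0.54 gate 84 [ 5.4 39.7] 53.6
20.0 rz -0.62 x 0.06 y 0.06 jaw 0.48 gate 85 [ 8.7 40.3] 57.2
rear [-54.15891304   4.62612573] [[-68.3, 5.9], [-56.9, -9.3], [-51.5, 18.5], [-40.1, 3.3]]
```

View pics/wrist5.png

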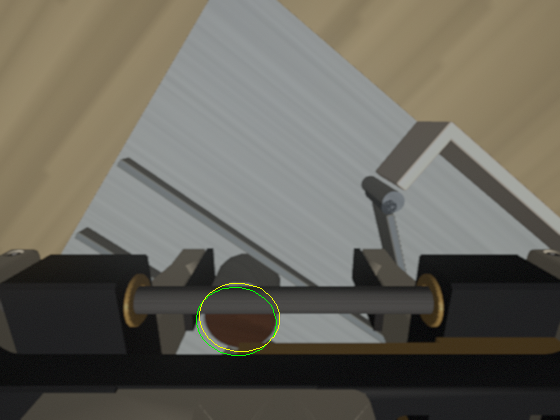

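View pics/scene5.png

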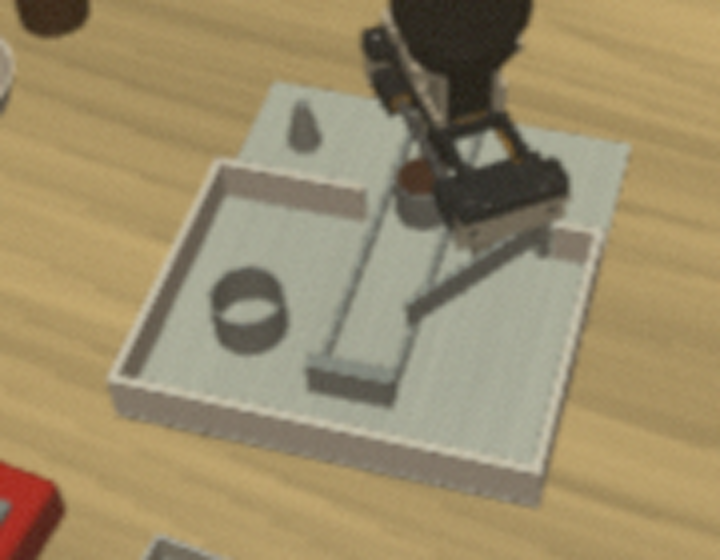

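```bash
python3 -m jog '0 0 -.29 .04 .02 0 .77;0 0 -.48 .09 .05 0 .73;0 0 -.5 .09 .05 0 .69;0 0 -.51 .08 .06 0 .64;0 0 -.56 .07 .05 0 .59;0 0 -.6 .07 .05 0 .54;0 0 -.62 .06 .06 0 .48;0 0 0 0 0 0 .48'
python3 rows.py 1 24 30 36 42 48 54 60
python3 - <<'E'
from plan import *
from plant import vision,ctrl
o=ctrl.get_obs()
tcp=w2st(o['tool_pos'],S)*1e3;a=np.radians(o['orientation'][2]-SD);D=o['opening']*1e3+21
r=tcp-D/2*np.array([np.cos(a),np.sin(a)]);print('rear',r,rect(r,a)[0].round(1).tolist())
p,_=vision.snapshot("scene"); cv2.imwrite("pics/scene6.png",cv2.resize(p[170:310,170:350,::-1],None,fx=4,fy=4,interpolation=cv2.INTER_CUBIC))
E
```

```text
clock: 10.22
tool_pos: [0.5517, -0.0017, 0.0213]
orientation: [179.9, -0.1, 65.0]
force: [2.7, -6.7, 0.8]
opening: 0.0647
now [10.7 39.1] 57.3 0.0213 F [ 2.7 -6.7  0.8] op 0.0647 10.225
24.0 rz -0.39 x -0.03 y 0.03 jaw 0.45 gate 80 [11.  37.5] 59.5
30.0 rz -0.60 x 0.05 y 0.07 jaw 0.40 gate 81 [14.5 37.8] 63.0
36.0 rz -0.55 x 0.05 y 0.08 jaw 0.36 gate 81 [18.4 38. ] 66.1
42.0 rz -0.48 x 0.05 y 0.10 jaw 0.33 gate 82 [22.7 38.1] 68.9
48.0 rz -0.45 x 0.04 y 0.10 jaw 0.31 gate 82 [27.2 38.3] 71.5
54.0 rz -0.43 x 0.04 y 0.11 jaw 0.29 gate 83 [31.7 38.3] 73.9
60.0 rz -0.40 x 0.03 y 0.11 jaw 0.27 gate 83 [36.4 38.3] 76.2
rear [-12.44389709   2.97352568] [[-26.1, -0.7], [-10.1, -11.0], [-14.8, 16.9], [1.2, 6.7]]
```

View pics/scene6.png

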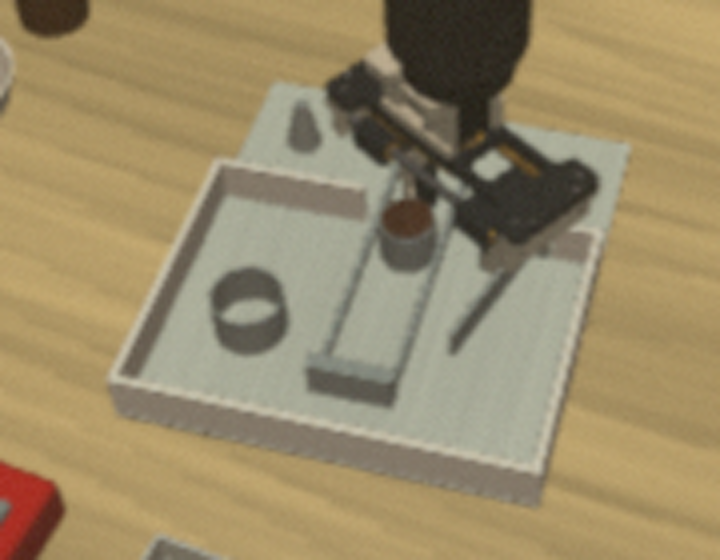

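```bash
python3 rows.py -1 24 30 36 42 48 54 60
```

```text
now [10.7 39.1] 57.3 0.0213 F [ 3.2 -6.2 -0.2] op 0.0649 10.275
24.0 rz -0.40 x -0.07 y 0.05 jaw 0.45 gate 77 [11.  35.5] 59.5
30.0 rz -0.60 x 0.05 y 0.07 jaw 0.40 gate 77 [14.5 35.8] 63.0
36.0 rz -0.55 x 0.05 y 0.08 jaw 0.36 gate 78 [18.4 36. ] 66.1
42.0 rz -0.48 x 0.05 y 0.10 jaw 0.33 gate 79 [22.7 36.1] 68.9
48.0 rz -0.45 x 0.04 y 0.10 jaw 0.31 gate 79 [27.2 36.3] 71.5
54.0 rz -0.43 x 0.04 y 0.11 jaw 0.29 gate 80 [31.7 36.3] 73.9
60.0 rz -0.40 x 0.03 y 0.11 jaw 0.27 gate 80 [36.4 36.3] 76.2
```

```bash
python3 -m jog '0 0 -.4 -.07 .05 0 .45;0 0 -.6 .05 .07 0 .4;0 0 -.55 .05 .08 0 .36;0 0 -.48 .05 .1 0 .33;0 0 -.45 .04 .1 0 .31;0 0 -.43 .04 .11 0 .29;0 0 -.4 .03 .11 0 .27;0 0 0 0 0 0 .27'
python3 rows.py -1 65 71 77 83 89 95 101 107
python3 - <<'E'
from plan import *
from plant import vision,ctrl
o=ctrl.get_obs()
tcp=w2st(o['tool_pos'],S)*1e3;a=np.radians(o['orientation'][2]-SD);D=o['opening']*1e3+21
r=tcp-D/2*np.array([np.cos(a),np.sin(a)]);print('rear',r,rect(r,a)[0].round(1).tolist())
p,_=vision.snapshot("scene"); cv2.imwrite("pics/scene7.png",cv2.resize(p[170:310,170:350,::-1],None,fx=4,fy=4,interpolation=cv2.INTER_CUBIC))
E
```

```text
clock: 11.28
tool_pos: [0.5753, -0.0008, 0.0207]
orientation: [-179.9, 0.0, 83.9]
force: [-2.6, -1.7, 0.7]
opening: 0.0557
now [34.3 36.7] 76.2 0.0207 F [-2.6 -1.7  0.7] op 0.0557 11.275
65.0 rz -0.32 x 0.02 y 0.15 jaw 0.25 gate 80 [40.4 36.2] 78.0
71.0 rz -0.36 x 0.02 y 0.12 jaw 0.24 gate 80 [45.3 36.2] 80.1
77.0 rz -0.34 x 0.02 y 0.12 jaw 0.23 gate 81 [50.3 36.2] 82.1
83.0 rz -0.32 x 0.02 y 0.13 jaw 0.22 gate 82 [55.4 36.2] 83.9
89.0 rz -0.31 x 0.01 y 0.13 jaw 0.22 gate 82 [60.5 36.2] 85.7
95.0 rz -0.30 x 0.01 y 0.13 jaw 0.22 gate 83 [65.7 36.2] 87.4
101.0 rz -0.28 x 0.00 y 0.13 jaw 0.21 gate 83 [71.  36.2] 89.0
107.0 rz -0.27 x 0.00 y 0.13 jaw 0.21 gate 84 [76.  36.1] 90.6
rear [25.0950192  -0.47971222] [[13.4, -8.4], [31.8, -12.9], [18.4, 12.0], [36.8, 7.4]]
```

View pics/scene7.png

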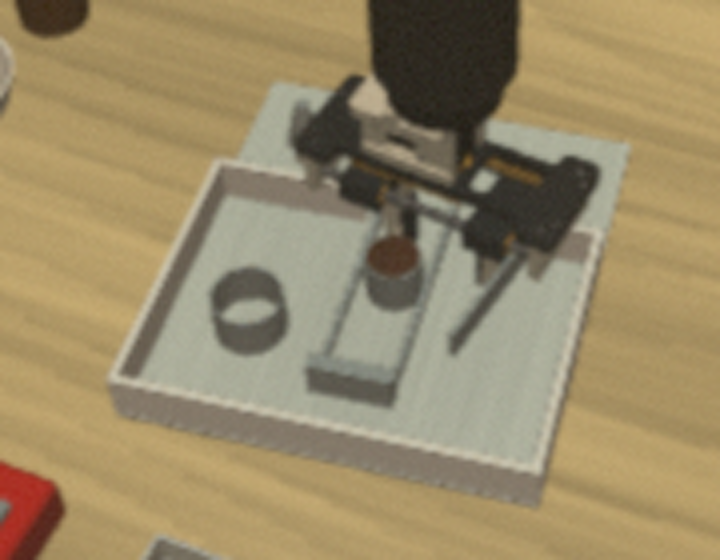

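```bash
python3 -m jog '0 0 -.34 -.02 .14 0 .25;0 0 -.4 0 .12 0 .24;0 0 -.4 .01 .12 0 .23;0 0 -.4 .01 .12 0 .22;0 0 -.3 .01 .13 0 .22;0 0 -.3 .01 .13 0 .22;0 0 -.3 0 .13 0 .21;0 0 0 0 0 0 .21'
python3 rows.py -3 107 111 115 118 120 122 124
python3 - <<'E'
from plan import *
from plant import vision,ctrl
o=ctrl.get_obs()
tcp=w2st(o['tool_pos'],S)*1e3;a=np.radians(o['orientation'][2]-SD);D=o['opening']*1e3+21
r=tcp-D/2*np.array([np.cos(a),np.sin(a)]);print('rear',r,rect(r,a)[0].round(1).tolist())
p,_=vision.snapshot("scene"); cv2.imwrite("pics/scene8.png",cv2.resize(p[170:310,170:350,::-1],None,fx=4,fy=4,interpolation=cv2.INTER_CUBIC))
E
```

```text
clock: 12.32
tool_pos: [0.6119, 0.0004, 0.021]
orientation: [179.9, -0.0, 97.9]
force: [-1.7, -2.0, -0.4]
opening: 0.0531
now [70.7 33. ] 90.2 0.021 F [-1.7 -2.  -0.4] op 0.0531 12.325
107.0 rz -0.07 x 0.03 y 0.13 jaw 0.21 gate 83 [76.  34.1] 90.6
111.0 rz -0.17 x -0.00 y 0.08 jaw 0.21 gate 83 [79.2 34.1] 91.5
115.0 rz -0.16 x -0.00 y 0.08 jaw 0.21 gate 83 [82.5 34. ] 92.5
118.0 rz -0.12 x -0.00 y 0.06 jaw 0.21 gate 83 [84.9 34. ] 93.2
120.0 rz -0.08 x -0.00 y 0.04 jaw 0.21 gate 83 [86.5 33.9] 93.6
122.0 rz -0.07 x -0.00 y 0.04 jaw 0.20 gate 83 [88.2 33.9] 94.0
124.0 rz -0.07 x -0.00 y 0.04 jaw 0.20 gate 83 [89.9 33.9] 94.4
rear [70.76331849 -4.04452315] [[61.3, -14.6], [80.3, -14.5], [61.2, 6.4], [80.2, 6.5]]
```

View pics/scene8.png

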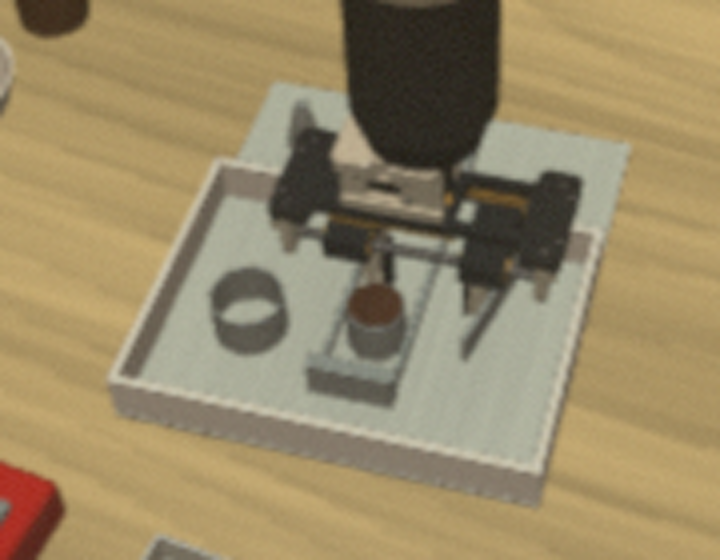

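```bash
python3 -m jog '0 0 0 .02 .13 0 .21;0 0 0 0 .12 0 .21;0 0 0 0 .1 0 .21;0 0 0 0 .08 0 .21;0 0 0 0 .05 0 .21;0 0 0 0 .04 0 .21;0 0 0 0 0 0 .21'
python3 rows.py -3 124 |head -1
python3 -m jog '0 0 0 0 .03 0 .21;0 0 0 0 .03 0 .21;0 0 0 0 0 0 .21'
python3 rows.py -3 124 |head -1
```

```text
clock: 13.25
tool_pos: [0.6317, 0.0038, 0.021]
orientation: [180.0, -0.0, 97.8]
force: [-2.1, -1.3, 1.1]
opening: 0.0533
now [90.8 33.7] 90.1 0.021 F [-2.1 -1.3  1.1] op 0.0533 13.25
clock: 13.62
tool_pos: [0.634, 0.0041, 0.021]
orientation: [180.0, 0.0, 97.8]
force: [-1.0, -1.1, 0.5]
opening: 0.053
now [93.1 33.7] 90.1 0.021 F [-1.  -1.1  0.5] op 0.053 13.625
```

```bash
python3 -m jog '0 0 0 0 .02 0 .21;0 0 0 0 .02 0 .21;0 0 0 0 0 0 .21'
python3 rows.py -3 124 |head -1
python3 - <<'E'
from plant import vision
import cv2
p,_=vision.snapshot("scene"); cv2.imwrite("pics/scene9.png",cv2.resize(p[170:310,170:350,::-1],None,fx=4,fy=4,interpolation=cv2.INTER_CUBIC))
E
```

```text
clock: 14.0
tool_pos: [0.635, 0.0042, 0.0209]
orientation: [-180.0, -0.0, 97.8]
force: [-3.8, -1.4, 2.0]
opening: 0.0527
now [94.1 33.7] 90.1 0.0209 F [-3.8 -1.4  2. ] op 0.0527 14.0
```

View pics/scene9.png

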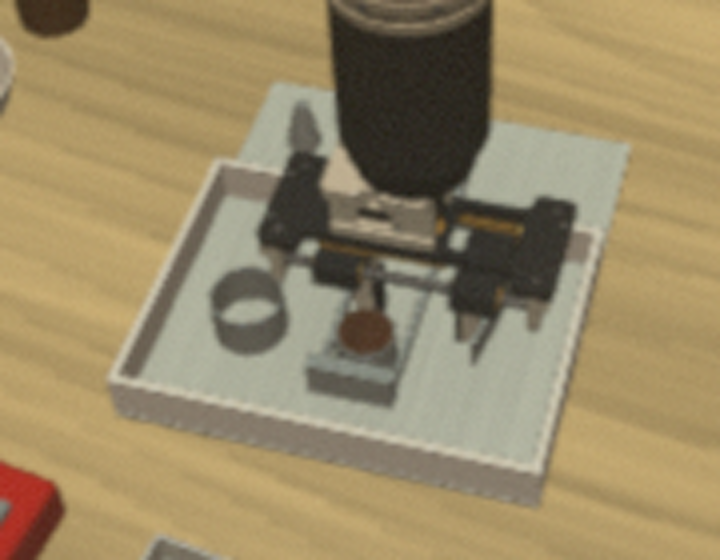

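```bash
python3 -m jog '0 0 0 0 .02 0 .21;0 0 0 0 .02 0 .21;0 0 0 0 0 0 .21'
python3 rows.py -3 124 |head -1
```

```text
clock: 14.42
tool_pos: [0.6352, 0.0041, 0.0208]
orientation: [-179.8, 0.0, 97.8]
force: [-8.5, -1.9, 5.2]
opening: 0.0529
now [94.3 33.6] 90.1 0.0208 F [-8.5 -1.9  5.2] op 0.0529 14.425
```

```bash
python3 -m jog '0 0 0 0 -.06 0 .21;0 0 0 0 -.07 0 .21;0 0 0 0 -.07 0 .21;0 0 0 0 0 0 .21'
python3 rows.py -3 124 |head -1
```

```text
clock: 14.92
tool_pos: [0.6295, 0.0035, 0.0213]
orientation: [179.9, -0.0, 97.8]
force: [1.0, -1.7, -0.2]
opening: 0.0533
now [88.5 33.8] 90.1 0.0213 F [ 1.  -1.7 -0.2] op 0.0533 14.925
```

```bash
python3 -m jog '0 0 0 0 0 -.4 .21;0 0 0 0 0 -.8 .21;0 0 0 0 0 -.9 .21;0 0 0 0 0 -.9 .21;0 0 0 0 0 -.9 .21;0 0 0 0 0 -.5 .21;0 0 0 0 0 0 .21;0 0 0 0 0 0 .21'
python3 -m jog '0 0 0 0 -.9 0 .21;0 0 0 0 -.9 0 .21;0 0 0 -.5 -.9 0 .21;0 0 0 -.8 -.5 0 .21;0 0 0 -.9 0 0 .21;0 0 0 -.9 0 0 .21;0 0 0 -.9 0 0 .21;0 0 0 -.9 0 0 .21'
python3 - <<'E'
from plant import vision
import cv2
for n,(a,b,c,d) in dict(top=(125,260,225,355),scene=(170,310,170,350)).items():
    p,_=vision.snapshot(n); cv2.imwrite(f"pics/{n}10.png",cv2.resize(p[a:b,c:d,::-1],None,fx=4.2,fy=4.2,interpolation=cv2.INTER_CUBIC))
E
```

```text
clock: 15.92
tool_pos: [0.6286, 0.0036, 0.1968]
orientation: [-180.0, -0.0, 97.8]
force: [0.7, -0.1, -0.7]
opening: 0.053
clock: 16.92
tool_pos: [0.5285, -0.2092, 0.1959]
orientation: [-179.9, -0.0, 97.8]
force: [-0.0, -0.2, 0.1]
opening: 0.0531
```

View pics/top10.png

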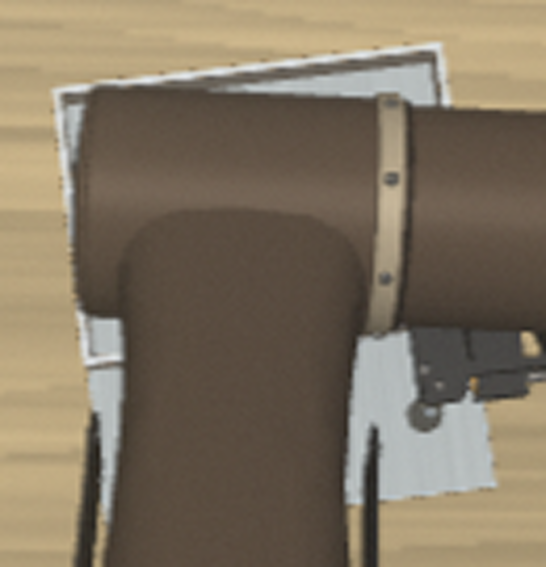

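View pics/scene10.png

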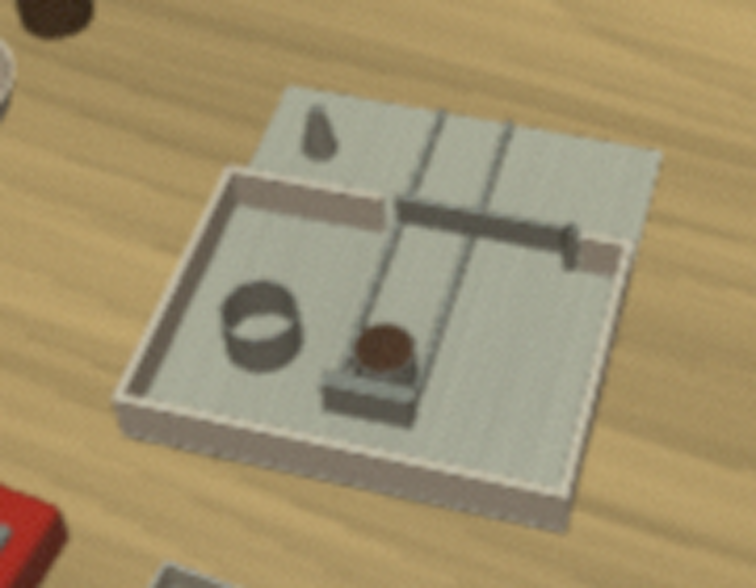

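Run:
```python
from plan import *
from plant import vision
i=vision.camera_info("scene");K,T=i['camera_matrix'],i['camera_from_world']
for uv in [(385,348)]:
    print((w2st(unproj(np.array(uv)/4.2-.4+170,.042,K,T),S)*1e3).round(1))
P=np.array([[140,y,36] for y in (-30,30)]+[[0,-35,42],[0,98,46],[104,0,42],[125,0,42]])/1e3
print(((proj(st2w(P,S),K,T)-170+.4)*4.2).round().tolist())
p,_=vision.snapshot("scene"); cv2.imwrite("pics/s11.png",cv2.resize(p[240:280,235:290,::-1],None,fx=12,fy=12,interpolation=cv2.INTER_CUBIC))
cv2.imwrite("pics/s12.png",p[:,:,::-1])
```

```text
[126.5   6.1]
[[325.0, 359.0], [416.0, 378.0], [380.0, 194.0], [569.0, 226.0], [386.0, 319.0], [376.0, 344.0]]
```

View pics/s11.png

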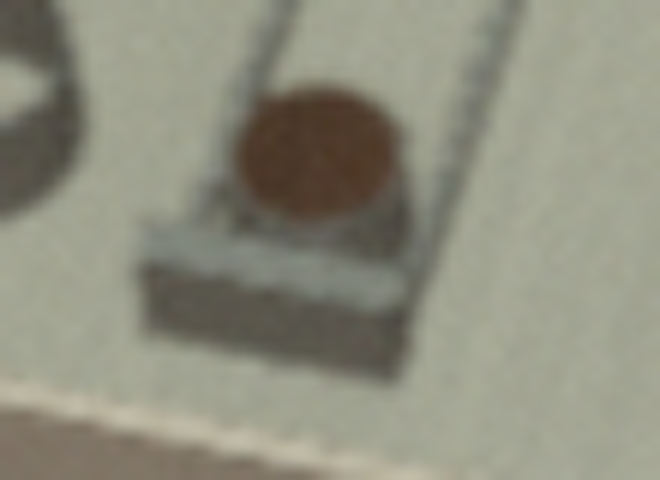

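View pics/s12.png

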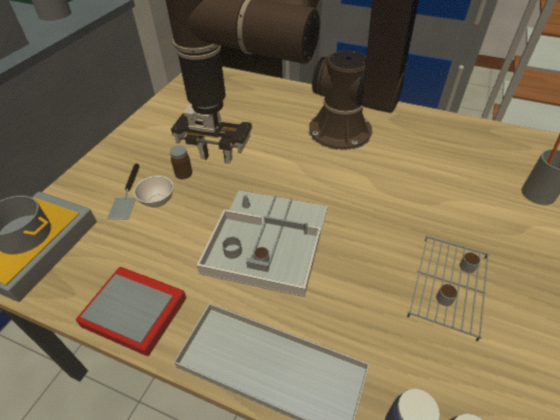

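```bash
python3 -c "
from plant import ctrl
print(ctrl.close_job(), ctrl.get_obs()['clock'])"
```

```text
the job is handed in; nothing more can be done
the job is handed in; nothing more can be done
```

The tart stands at the end stop and the gate has swung fully shut behind it. I handed the job in at about 17 s.

**What I did:** The front finger pushed the gate open to about 20° before the tart moved, then held it at up to about 80–85°. The other finger slid the tart along the lane while the gripper turned and narrowed. At the stop I backed off about 6 mm, lifted straight up so the gate closed, and moved the arm clear to the right.

**Last checks:**
- **Tart at the stop:** the push stalled at 8.5 N with the finger position putting the tart's axis at about 124.8 mm, against a nominal 125 mm. The last picture shows the tart upright at the stop.
- **Gate:** the leaf lies in line with the guard, fully shut. Planned clearance between leaf and tart was never under about 35 mm.
- **Bystanders:** the nozzle and ring mould are where they were. The other things looked unmoved in the full picture, which I did not measure.

**Disagreed or not checked:**
- Reading the tart's top in the scene picture gave station (126.5, 6.1) mm, while the rails allow only about ±2.5 mm sideways. I put this down to camera calibration and pixel error, as the post and guard were off by similar amounts.
- A last look from the top camera was blocked by the arm.
- Early on, the tart was pushed against the left rail and the sideways force reached 8.5 N. I backed off, re-centred the finger and went on.

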